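Slide a microplate under the spring clip of its nest

ROBOT

A 7-joint arm with a two-finger parallel gripper is mounted at the origin on a cart in front of the work surface, level with it; the furniture and walls round the work are solid. World frame = base frame: x ahead of the robot, y to its left, z up, the work surface at z = 0. Lengths are in m, angles in rad, forces in N, time in s.
With the tool pointing down it reaches from about 0.425 to 0.875 m from the base axis. Payload 4.7 kg.
Tool frame: the origin (TCP) lies at the very end of the fingers, on their centre line; the grasp point (between the pads) lies 19 mm behind it (ctrl.grasp_offset is the distance from the TCP to the grasp point, in m); z points along the fingers, y is the direction in which the jaws open and shut (so a half turn about z gives the same grasp; the last joint's range is limited). The gripper opens to 87 mm and grips with 3 to 60 N. Pads are 19 mm wide; open, the fingers measure 117 mm over their backs; the gripper's body (75 mm by 190 mm) begins 51 mm behind the grasp point.
Start: joints at [1.202, 0.321, -0.07, 1.45, 0.023, 1.371, -0.057], TCP at [0.243, -0.603, 0.223] pointing down, gripper open.
Joint ranges: [-2.86, 2.86], [-0.3, 2.09], [-1.38, 1.24], [0.06, 2.45], [-1.56, 4.7], [0.09, 2.05], [-2.69, 2.69]. Speed limits (rad/s): [2.57, 2.57, 3.14, 3.14, 3.14, 3.14, 3.14].

INTERFACE

Orientations are given as a rotation vector (axis times angle).
In Python, from bench import ctrl gives the robot as it stands.
- The arm moves only by the shell command python3 -m creep 'ROWS' [FORCE]. ROWS is JSON, a list that holds one entry, the list of rows, each a list of 7 numbers: the opening, from 0 (shut) to 1 (fully open), then the shift along the tool's x, y, z in mm, then the turn, a rotation vector about the tool's x, y, z in rad. In form: [[[grip, dx, dy, dz, rx, ry, rz], ...]]. A call has 1 to 5 rows; each row is the pose to reach, as a shift and turn from the pose commanded when the call began, along the tool's axes at that moment; what a row does not reach only later rows make up. A row lasts 1/10 s, in which the tool goes at most 50 mm and 8.59 degrees, less where a joint would pass 70% of its speed; a pose out of reach is approached as far as the arm can. A call with a gripper value outside its range is refused whole. The fingers move at their own pace and stop on an object; FORCE is the grip in N (left out, the last holds). Time passes only in rows, so rows that repeat a pose let the fingers close. It gives the time, the measured TCP pose, the force and the opening at its end, in the units of the state.
- ctrl.get_state(): the state, without advancing time (a new reading comes with each control period).
- ctrl.get_image(name): name is "scene" or "top"; returns the picture (480x640x3 uint8, red, green, blue); there is no depth.
- ctrl.camera_params(name): a dict with "K" (3x3 intrinsics, pixels), "pose" (4x4, takes a point from camera to world coordinates). Camera axes: x right, y down, z forward; pixel columns grow to the right and rows downward; lengths in m; the calibration is good to about 2 mm. A picture is of the moment at which its call begins. camera_params takes no time and is no camera call.
- ctrl.close_job(): hands the job in, once; it reports no verdict.
The state is a dict: "time": time; "joint_positions": joint angles; "qd": joint speeds; "joint_torque": joint torques, N m; "position": TCP position; "tool_rot": TCP orientation; "ft_force": force on the tool from outside, world axes, zero at the start; "torque": the same for the moment, N m; "grip_width": opening from 0.0 (shut) to 1.0 (fully open).
Only numpy, scipy, OpenCV 4.12 (cv2) and the standard library are available. Lean on these libraries where they do the work, as an engineer would, in place of code of your own. Each camera call takes 0.05 s, during which the arm holds its last target. There are 200 camera calls.

TASK

Without gripping or lifting anything, load the white microplate into its blue nest: with one fingertip hold down the orange thumb bar so that the spring clip's jaw opens, and keep it held down while the other fingertip pushes the plate along the rails, beneath the jaw, until it is fully home against the end stop. Then let go of the thumb bar so that the clip shuts on the plate, and leave the vials, the marker and the tape roll where they are.

Things in the scene. Friction and masses are not known exactly. Their poses are not given: they have to be found in the camera images.
- nest: Fixed plate nest (blue metal stage, black rails). Origin on the worktop (z = 0) under the face of the end stop that the plate must meet, mid-width. x = push direction towards the stop, y = to the clip's side. Stage top at z 8 mm, x -172 to +14; rail inner faces at y -66 and +66, rail tops z 16.5, stop top z 18.5; open at the -x end, where a finger can stand on the stage behind the plate
- assay_plate: White 96-well microplate, loose on the stage between the rails (2 mm play each side), short of the jaw. 86 mm in its x (push direction), 128 mm in its y, 14 mm high, about 0.05 kg; origin at the centre of its underside, 8 mm above the worktop. The edge to push is 43 mm behind the origin along -x; fully home the origin is at x = -43 mm in the nest's frame
- clip (a joint): Turn of the clip about its steel shaft (along the nest's x at y 79, z 22 mm; bearing blocks to z 28). 0 = shut on nothing, jaw 8 mm above the stage, bars the plate; 0.36 = stop, fully open, jaw 18 mm above the stage; grows as the thumb bar is pressed; the plate passes above 0.25. A spring shuts it: about 2 N at the bar to start, 5 N fully down. Shut on the plate: about 0.2
- thumb_bar (a point): Middle of the top face of the orange thumb bar, which turns with the clip; 85 mm long (nest x -170 to -85 mm), 28 mm wide; a fingertip can slide along it. Fully down its top is level, 14 mm above the worktop (8 mm below the plate's top, so a second fingertip as low meets the plate's edge), at nest y 93 to 121 mm; at rest it slopes up outwards by 0.36 rad, this point 24 mm above the worktop
- jaw_pad (a point): Middle of the underside of the clip's black rubber jaw pad (when open), 14 mm long in the nest's x (-27 to -13 mm), 8 mm wide, at nest y 51 mm: it reaches over the +y edge of the plate's path
- yellow_vial: Bystander: small vial with yellow cap, standing, 13 mm diameter, 34 mm high; origin at the centre of its underside
- red_vial: Bystander: small vial with red cap, standing, 13 mm diameter, 34 mm high; origin at the centre of its underside
- red_marker: Bystander: marker pen with red cap, lying, 137 mm long in its own y, 14 mm thick; origin at its middle, underside
- tape_roll: Bystander: roll of green label tape lying flat, 70 mm across, 19 mm high; origin at the centre of its underside

How it is judged:
By the outcome, as a careful person would: the job done as asked, in the order asked, and still so for the second after the job is handed in, with the robot touching nothing.
It also fails if it takes over 35 s, if anything falls off the work surface, if the arm or the gripper's body presses on something with over 40 N, if the wrist force passes 120 N, or if a joint passes its speed limit or range.

## Working session

There is one attempt and no reset: what is moved stays moved. The work goes in short steps, Python scripts to look and compute and a shell command to move; the robot and the scene stay as the last step left them, time stands still between calls to the robot, and variables do not carry over. Pictures are saved under pics/ and viewed, about 8 in all and at most 12, crops included, and the job is handed in when it is done.

```bash
ls; mkdir -p pics
python3 - <<'E'
from bench import ctrl
import cv2
for n in("scene","top"):
    im=ctrl.get_image(n); cv2.imwrite(f"pics/{n}0.png",im[:,:,::-1])
    p=ctrl.camera_params(n); print(n,p["K"],p["pose"])
print(ctrl.get_state())
E
```

```text
pics
scene [[520.81773768   0.         326.00015668]
 [  0.         520.81773768 240.07315982]
 [  0.           0.           1.        ]] [[ 0.84294368 -0.36370818  0.39643701  0.1935501 ]
 [-0.53756945 -0.53986571  0.64773769 -0.46293886]
 [-0.02156475 -0.75911882 -0.65059479  0.60964122]
 [ 0.          0.          0.          1.        ]]
top [[439.05845865   0.         320.86776214]
 [  0.         439.05845865 248.17021801]
 [  0.           0.           1.        ]] [[-0.02823819 -0.99878641  0.04035236  0.50673978]
 [-0.99924664  0.02713003 -0.02775082  0.08182623]
 [ 0.02662238 -0.0411056  -0.99880007  0.91950983]
 [ 0.          0.          0.          1.        ]]
{'time': 0.1, 'joint_positions': array([ 1.2021092 ,  0.32175185, -0.07007609,  1.45156793,  0.02259588,
        1.37082621, -0.05689516]), 'qd': array([-0.00153366, -0.00222167, -0.00042236, -0.00300892, -0.0014886 ,
        0.00071348,  0.00067957]), 'joint_torque': array([-3.05929370e-04, -4.92570877e+01, -4.05691685e-01, -3.13398385e+01,
       -6.41636783e-02,  3.95592581e-02,  4.98566487e-05]), 'position': array([ 0.24253872, -0.60250161,  0.22156141]), 'tool_rot': array([-3.08253748e+00, -5.97327306e-01,  6.72184960e-04]), 'ft_force': array([ 1.0230657 ,  0.10051547, -0.28460019]), 'torque': array([-0.00258189,  0.00487923, -0.00577276]), 'grip_width': 1.0007348825317528}
```

View pics/top0.png

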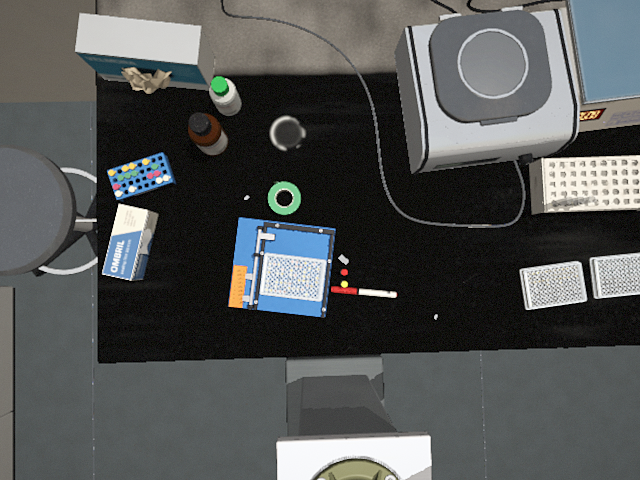

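View pics/scene0.png

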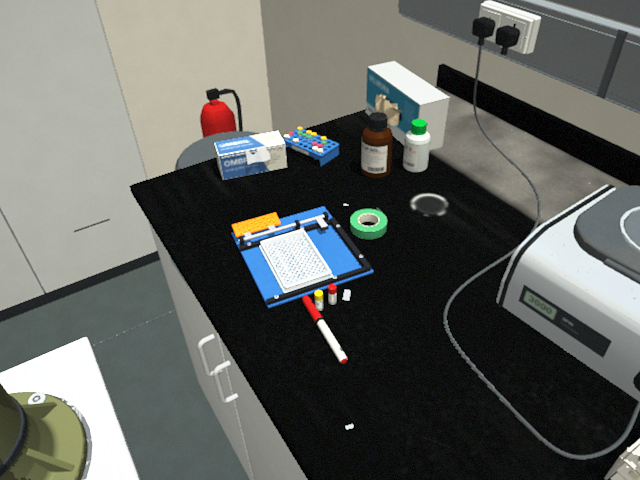

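The top view shows the nest with its +x up in the image. The orange bar is at (238,287) on the left, the plate at (292,278), and the yellow and red vials at (344,284) and (344,272). The marker is at (363,292) and the tape at (284,197). Next I'll measure with masks and ray casts.

```bash
cat > h.py <<'E'
import numpy as np, cv2
from bench import ctrl
def ray(n,uv,z):
    p=ctrl.camera_params(n); T=np.array(p["pose"]); K=np.array(p["K"])
    uv=np.atleast_2d(uv).astype(float)
    d=np.c_[uv,np.ones(len(uv))]@np.linalg.inv(K).T@T[:3,:3].T
    return T[:3,3]+d*((z-T[2,3])/d[:,2])[:,None]
def proj(n,P):
    p=ctrl.camera_params(n); T=np.array(p["pose"]); K=np.array(p["K"])
    c=(np.atleast_2d(P)-T[:3,3])@T[:3,:3]; u=c@K.T; return u[:,:2]/u[:,2:]
def big(m):
    c,_=cv2.findContours(m.astype(np.uint8),cv2.RETR_EXTERNAL,cv2.CHAIN_APPROX_NONE)
    return max(c,key=cv2.contourArea)[:,0]
def rect(n,m,z):
    P=ray(n,big(m),z)[:,:2]; r=cv2.minAreaRect((P*1000).astype(np.float32))
    return r,cv2.boxPoints(r).round(1)
E
python3 - <<'E'
from h import *
im=cv2.imread("pics/top0.png"); hsv=cv2.cvtColor(im,cv2.COLOR_BGR2HSV); H,S,V=cv2.split(hsv)
roi=np.zeros(H.shape,bool); roi[212:322,222:342]=1
blue=(H>95)&(H<125)&(S>120)&(V>80)&roi
white=(S<70)&(V>120)&roi; white[:250]=0
org=(H>8)&(H<25)&(S>150)&(V>150)&roi
for nm,m,z in(("blue",blue,.008),("plate",white,.022),("bar",org,.024)):
    mm=cv2.morphologyEx(m.astype(np.uint8),cv2.MORPH_CLOSE,np.ones((5,5))) 
    r,b=rect("top",mm,z); print(nm,r,b.tolist())
cv2.imwrite("pics/zoom0.png",cv2.resize(im[205:325,215:375],None,fx=5,fy=5,interpolation=cv2.INTER_CUBIC))
E
```

```text
blue ((507.31707763671875, 138.74024963378906), (203.58041381835938, 187.12307739257812), 81.79256439208984) [[400.20001220703125, 51.29999923706055], [585.4000244140625, 24.600000381469727], [614.5, 226.10000610351562], [429.20001220703125, 252.8000030517578]]
plate ((478.0444030761719, 128.9300994873047), (170.36854553222656, 110.88573455810547), 81.287841796875) [[410.29998779296875, 53.099998474121094], [519.9000244140625, 36.29999923706055], [545.7999877929688, 204.6999969482422], [436.1000061035156, 221.5]]
bar ((470.5491638183594, 228.71694946289062), (27.056690216064453, 84.24725341796875), 81.67202758789062) [[426.8999938964844, 221.39999389648438], [510.29998779296875, 209.1999969482422], [514.2000122070312, 236.0], [430.79998779296875, 248.1999969482422]]
```

View pics/zoom0.png

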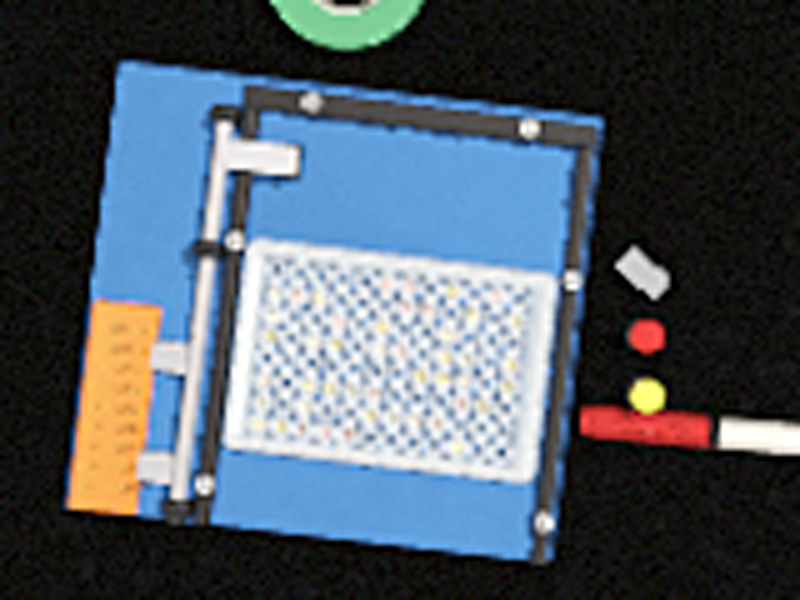

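The zoom shows nest yaw near -8°. In the crop, the plate corners are (247,240), (558,272), (530,482) and (227,445). The bar is on the left, and the yellow vial is beside the marker cap, outside the right rail.

```bash
cat >> h.py <<'E'
yaw=np.deg2rad(-8.2); O=np.array([.582,.1035,0])
R=np.array([[np.cos(yaw),-np.sin(yaw),0],[np.sin(yaw),np.cos(yaw),0],[0,0,1]])
def w2n(P): return (np.atleast_2d(P)-O)@R*1000
def n2w(P): return np.atleast_2d(P)/1000.@R.T+O
E
python3 - <<'E'
from h import *
q=np.array([[247,240],[558,272],[530,482],[227,445]])/5+[215,205]
print("plate(top z22)",w2n(ray("top",q-.4,.020)).round(1).tolist())
# back rail edges / stop
im=cv2.imread("pics/scene0.png")
P=n2w([[x,y,8] for x,y in((-172,66),(-172,-66),(0,66),(0,-66))]+[[-170,108,24],[-85,108,24],[-20,51,13]])
for n in("scene","top"):
    im=cv2.imread(f"pics/{n}0.png")
    for u in proj(n,P): cv2.drawMarker(im,tuple(int(v) for v in u.round()),(0,0,255),0,5)
    c=im[195:315,220:380] if n=="scene" else im[205:325,215:375]
    c=cv2.resize(c,None,fx=3.7,fy=3.7,interpolation=cv2.INTER_CUBIC); out=c if n=="scene" else np.vstack([out,c])[:1200] if 0 else np.hstack([out[:,:400] if 0 else out,c])
out=cv2.resize(out,(800,int(800*out.shape[0]/out.shape[1])))
cv2.imwrite("pics/chk.png",out)
from scipy.spatial.transform import Rotation as Ro
s=ctrl.get_state(); A=Ro.from_rotvec(s["tool_rot"]).as_matrix(); print(A.round(3))
T=n2w([[-163,56,70],[-163,56,14],[-95,56,14]]); print(T.round(4), np.hypot(T[:,0],T[:,1]))
E
```

```text
plate(top z22) [[-54.3, 62.7, 20.0], [-52.7, -65.1, 20.0], [-139.1, -63.6, 20.0], [-138.1, 60.7, 20.0]]
[[ 0.928  0.374 -0.001]
 [ 0.374 -0.928  0.002]
 [-0.    -0.002 -1.   ]]
[[0.4287 0.1822 0.07  ]
 [0.4287 0.1822 0.014 ]
 [0.496  0.1725 0.014 ]] [0.46575968 0.46575968 0.52509352]
```

View pics/chk.png

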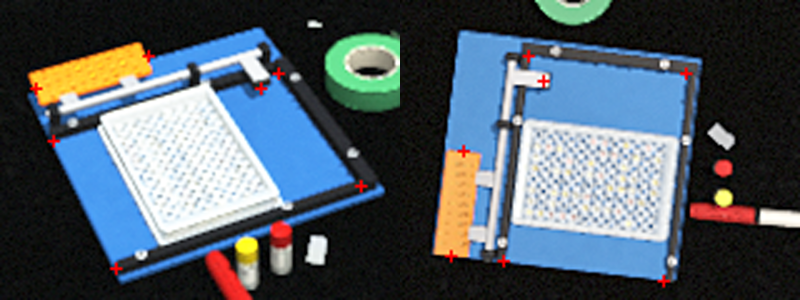

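The projected nest points agree with both views to within about 2 mm, and the plate's rear edge is at nest x ≈ -138. First I'll travel high while turning the tool to line up with the nest.

```bash
cat > go.py <<'E'
import sys
from h import *
from scipy.spatial.transform import Rotation as Ro
s=ctrl.get_state(); A=Ro.from_rotvec(s["tool_rot"]).as_matrix()
n=w2n(s["position"])[0]; print("t",round(s["time"],2),"world",s["position"].round(4),"nest",n.round(1),"yaw err deg",np.rad2deg(np.arctan2(A[1,0],A[0,0])-yaw).round(2),"tilt",A[:2,2].round(3),"F nest",(s["ft_force"]@R).round(1),"grip",round(s["grip_width"],2))
if len(sys.argv)>3:
    t=np.array([float(v) for v in sys.argv[1:4]]); print("tool shift mm",(A.T@R@(t-n)).round(1))
if len(sys.argv)==3:
    t=np.array([float(v) for v in sys.argv[1:]]+[s["position"][2]]); print("tool shift mm",(A.T@(t-s["position"])*1000).round(1))
E
python3 -m creep '[[[1,40,-30,0,0,0,0.105],[1,80,-60,0,0,0,0.21],[1,120,-90,0,0,0,0.315],[1,160,-120,0,0,0,0.42],[1,200,-150,0,0,0,0.525]]]'; python3 go.py 0.45 -0.25
```

```text
time: 0.6
position: [0.3728, -0.3871, 0.2222]
tool_rot: [-3.133, 0.23, 0.001]
ft_force: [0.1, -0.9, -0.3]
grip_width: 1.002
t 0.6 world [ 0.3728 -0.3871  0.2222] nest [-137.1 -515.4  222.2] yaw err deg -0.2 tilt [-0.  0.] F nest [ 0.2 -0.9 -0.3] grip 1.0
tool shift mm [  56.3 -146.9   -0. ]
```

```bash
python3 -m creep '[[[1,12,-48,0,0,0,0],[1,24,-96,0,0,0,0],[1,36,-144,0,0,0,0],[1,40,-193,0,0,0,0],[1,40,-242,0,0,0,0]]]' ; python3 -m creep '[[[1,0,-49,0,0,0,0],[1,0,-98,0,0,0,0],[1,-6,-147,0,0,0,0],[1,-12,-196,0,0,0,0],[1,-20,-242,0,0,0,0]]]'; python3 go.py -155 54 70
```

```text
time: 1.1
position: [0.4464, -0.153, 0.2222]
tool_rot: [-3.134, 0.222, 0.0]
ft_force: [1.1, -0.0, 0.1]
grip_width: 1.003
time: 1.6
position: [0.4602, 0.0894, 0.2224]
tool_rot: [3.133, -0.223, 0.0]
ft_force: [1.1, 0.6, 0.2]
grip_width: 1.004
t 1.6 world [0.4602 0.0894 0.2224] nest [-118.6  -31.4  222.4] yaw err deg 0.08 tilt [ 0. -0.] F nest [1.  0.7 0.2] grip 1.0
tool shift mm [-36.4 -85.5 152.4]
```

```bash
python3 -m creep '[[[1,-9,-21,38,0,0,0],[1,-18,-42,76,0,0,0],[1,-27,-64,114,0,0,0],[1,-36,-85,150,0,0,0],[1,-36,-85,158,0,0,0]]]' ; python3 -m creep '[[[1,0,0,0,0,0,0],[1,0,0,10,0,0,0],[1,0,0,20,0,0,0],[1,0,0,25,0,0,0],[1,0,0,25,0,0,0]]]'; python3 go.py -155 54 14
python3 - <<'E'
from h import *
o=[]
for n,(r,c) in(("scene",(130,180)),("top",(200,190))):
    im=ctrl.get_image(n)[:,:,::-1]; o.append(cv2.resize(im[r:r+190,c:c+190],(400,400),interpolation=cv2.INTER_CUBIC))
cv2.imwrite("pics/a1.png",np.hstack(o))
E
```

```text
time: 2.1
position: [0.4325, 0.1785, 0.0608]
tool_rot: [3.134, -0.214, -0.012]
ft_force: [-0.6, 0.9, -0.2]
grip_width: 0.996
time: 2.6
position: [0.4369, 0.1757, 0.039]
tool_rot: [3.133, -0.225, -0.001]
ft_force: [0.6, -0.0, -0.1]
grip_width: 1.0
t 2.6 world [0.4369 0.1757 0.039 ] nest [-153.9   50.8   39. ] yaw err deg -0.01 tilt [-0.001 -0.   ] F nest [ 0.6  0.1 -0.1] grip 1.0
tool shift mm [-1.1 -3.3 25. ]
```

View pics/a1.png

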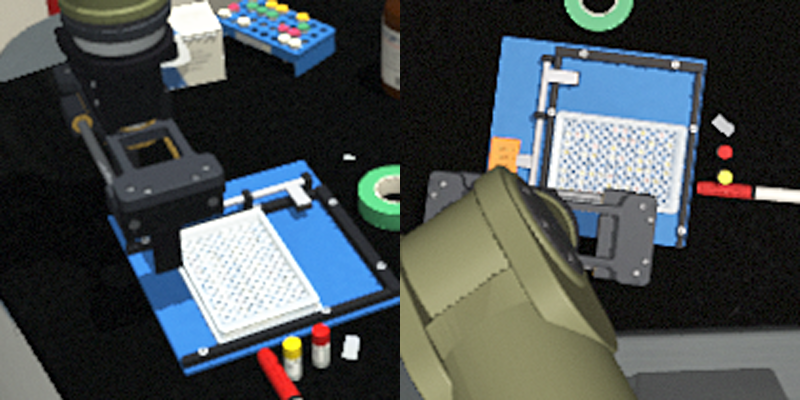

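The scene view shows the fingers straddling the shaft. The pushing fingertip is near (170,265), behind the plate's rear edge, and the plate hasn't moved. I'll lower in steps and watch the force.

```bash
python3 - <<'E'
from h import *
print((proj("scene",n2w([[-154,0,39],[-154,102,39],[-144,-7,39]]))-[180,130])*400/190)
E
python3 -m creep '[[[1,0,-1,5,0,0,0],[1,-1,-2,10,0,0,0],[1,-1,-2,13,0,0,0],[1,-1,-2,16,0,0,0],[1,-1,-2,16,0,0,0]]]'; python3 go.py -155 54 14;python3 -m creep '[[[1,0,0,3,0,0,0],[1,0,0,6,0,0,0],[1,0,0,8,0,0,0],[1,0,0,9,0,0,0],[1,0,0,9,0,0,0]]]'; python3 go.py -155 54 14
```

```text
[[171.2156845  270.20368045]
 [131.55723959 195.7313088 ]
 [186.49074057 271.9440262 ]]
time: 3.2
position: [0.4361, 0.1786, 0.0232]
tool_rot: [3.134, -0.223, -0.001]
ft_force: [-1.4, -1.1, 1.3]
grip_width: 0.997
t 3.2 world [0.4361 0.1786 0.0232] nest [-155.1   53.5   23.2] yaw err deg 0.06 tilt [-0.001 -0.   ] F nest [-1.2 -1.3  1.3] grip 1.0
tool shift mm [ 0.1 -0.5  9.2]
time: 3.7
position: [0.4362, 0.1776, 0.0145]
tool_rot: [3.132, -0.224, -0.001]
ft_force: [-2.4, -2.7, 6.3]
grip_width: 1.002
t 3.7 world [0.4362 0.1776 0.0145] nest [-154.9   52.6   14.5] yaw err deg 0.03 tilt [-0.001 -0.002] F nest [-1.9 -3.   6.3] grip 1.0
tool shift mm [-0.1 -1.4  0.5]
```

The upward force is 6.3 N at z 14.5, so the bar is fully down. I'll push partway, to just short of the jaw, and check that it's open.

```bash
python3 -m creep '[[[1,4,0,0.5,0,0,0],[1,8,0,0.5,0,0,0],[1,12,0,0.5,0,0,0],[1,16,0,0.5,0,0,0],[1,20,0,0.5,0,0,0]]]'; python3 go.py -95 54 14
python3 - <<'E'
from h import *
o=[]
for n,(r,c,k) in(("scene",(190,260,120)),("top",(200,220,130))):
    im=ctrl.get_image(n)[:,:,::-1]; cv2.imwrite(f"pics/b_{n}.png",im); o.append(cv2.resize(im[r:r+k,c:c+k],(400,400),interpolation=cv2.INTER_CUBIC))
cv2.imwrite("pics/a2.png",np.hstack(o))
E
```

```text
time: 4.2
position: [0.4545, 0.1769, 0.0142]
tool_rot: [-3.134, 0.221, 0.005]
ft_force: [-6.5, 0.6, 11.4]
grip_width: 0.998
t 4.2 world [0.4545 0.1769 0.0142] nest [-136.7   54.5   14.2] yaw err deg 0.14 tilt [-0.003  0.   ] F nest [-6.5 -0.4 11.4] grip 1.0
tool shift mm [41.7  0.6  0. ]
```

View pics/a2.png

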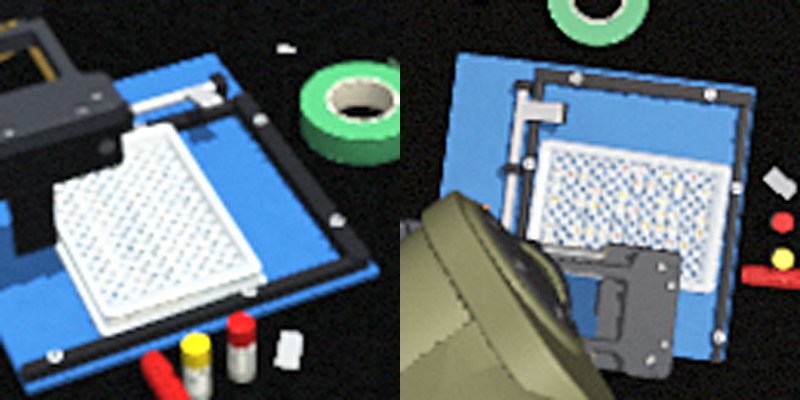

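The jaw pad is lifted clear, with its shadow separate at (205,130) in the left panel. The plate is advancing squarely and its front is short of the jaw. The 11 N upward says the bar is on its stop, so I'll keep pushing.

```bash
python3 -m creep '[[[1,4,0,0,0,0,0],[1,8,0,0,0,0,0],[1,12,0,0,0,0,0],[1,16,0,0,0,0,0],[1,20,0,0,0,0,0]]]'; python3 go.py -95 54 14;  python3 -m creep '[[[1,4,0,0,0,0,0],[1,8,0,0,0,0,0],[1,11,0,0,0,0,0],[1,14,0,0,0,0,0],[1,16,0,0,0,0,0]]]'; python3 go.py -95 54 14
```

```text
time: 4.8
position: [0.4742, 0.1742, 0.0142]
tool_rot: [-3.133, 0.221, 0.005]
ft_force: [-7.2, 0.2, 10.0]
grip_width: 1.004
t 4.8 world [0.4742 0.1742 0.0142] nest [-116.7   54.6   14.2] yaw err deg 0.14 tilt [-0.003  0.001] F nest [-7.1 -0.8 10. ] grip 1.0
tool shift mm [21.7  0.7  0.1]
time: 5.3
position: [0.4903, 0.172, 0.0142]
tool_rot: [-3.133, 0.221, 0.004]
ft_force: [-6.8, 0.7, 9.0]
grip_width: 0.997
t 5.3 world [0.4903 0.172  0.0142] nest [-100.6   54.7   14.2] yaw err deg 0.14 tilt [-0.003  0.001] F nest [-6.8 -0.3  9. ] grip 1.0
tool shift mm [5.6 0.7 0.2]
```

Now in 1.5 mm rows until the force rises against the stop.

```bash
python3 -m creep '[[[1,1.5,0,0,0,0,0],[1,3,0,0,0,0,0],[1,4,0,0,0,0,0]]]'; python3 go.py -95 54 14; python3 -m creep '[[[1,1,0,0,0,0,0],[1,2,0,0,0,0,0]]]'; python3 go.py -95 54 14
```

```text
time: 5.6
position: [0.492, 0.1717, 0.0141]
tool_rot: [3.133, -0.221, -0.011]
ft_force: [-13.1, 0.7, 17.3]
grip_width: 1.003
t 5.6 world [0.492  0.1717 0.0141] nest [-98.8  54.7  14.1] yaw err deg 0.14 tilt [-0.007 -0.   ] F nest [-13.1  -1.2  17.3] grip 1.0
tool shift mm [3.8 0.7 0.1]
time: 5.8
position: [0.492, 0.1717, 0.0141]
tool_rot: [3.132, -0.22, -0.017]
ft_force: [-18.9, -0.3, 21.5]
grip_width: 0.997
t 5.8 world [0.492  0.1717 0.0141] nest [-98.8  54.6  14.1] yaw err deg 0.17 tilt [-0.011 -0.001] F nest [-18.7  -2.9  21.5] grip 1.0
tool shift mm [3.8 0.7 0. ]
```

It stopped at nest x ≈ -98.8 with the force rising. I'll confirm in the image that this is the end stop and not a jam.

Run:
```python
from h import *
o=[]
for n,(r,c,k) in(("scene",(200,290,90)),("top",(210,250,90))):
    im=ctrl.get_image(n)[:,:,::-1]; cv2.imwrite(f"pics/c_{n}.png",im); o.append(cv2.resize(im[r:r+k,c:c+k],(400,400),interpolation=cv2.INTER_CUBIC))
cv2.imwrite("pics/a3.png",np.hstack(o))
```

```text
(no output)
```

View pics/a3.png

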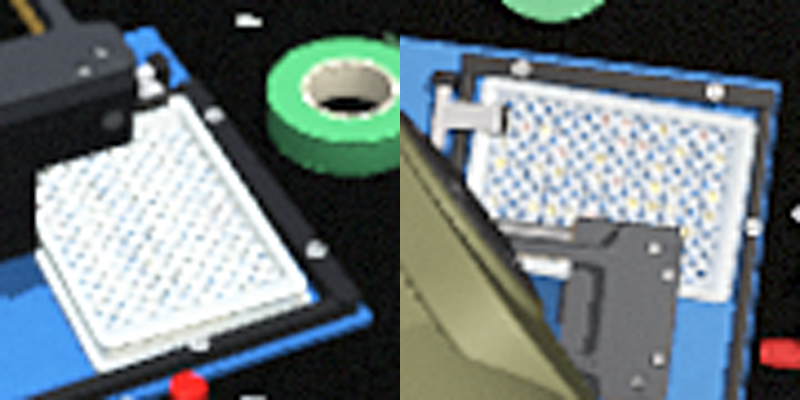

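The plate's front edge meets the stop along its full width and it sits squarely under the jaw. I'll back off the push a few mm with the bar still held, then lift straight up.

```bash
python3 -m creep '[[[1,-3,0,0,0,0,0],[1,-7,0,0,0,0,0],[1,-9,0,0,0,0,0],[1,-9,0,0,0,0,0]]]'; python3 -m creep '[[[1,0,0,-4,0,0,0],[1,0,0,-8,0,0,0],[1,0,0,-14,0,0,0],[1,0,0,-24,0,0,0],[1,0,0,-40,0,0,0]]]'; python3 -m creep '[[[1,-10,0,-40,0,0,0],[1,-10,0,-80,0,0,0],[1,-10,40,-110,0,0,0],[1,-10,85,-120,0,0,0],[1,-10,130,-120,0,0,0]]]';python3 -m creep '[[[1,0,48,0,0,0,0],[1,0,96,0,0,0,0],[1,0,144,0,0,0,0],[1,0,192,0,0,0,0],[1,0,192,0,0,0,0]]]'; python3 go.py
python3 - <<'E'
from h import *
o=[]
for n,(r,c,k) in(("scene",(190,220,165)),("top",(175,220,160))):
    im=ctrl.get_image(n)[:,:,::-1]; cv2.imwrite(f"pics/d_{n}.png",im); o.append(cv2.resize(im[r:r+k,c:c+k],(400,400),interpolation=cv2.INTER_CUBIC))
cv2.imwrite("pics/a4.png",np.hstack(o))
def vials(im):
    H,S,V=cv2.split(cv2.cvtColor(im,cv2.COLOR_BGR2HSV)); out=[]
    for nm,m in(("yel",(H>24)&(H<35)&(S>150)&(V>150)),("red",((H<6)|(H>174))&(S>150)&(V>120)),("grn",(H>55)&(H<85)&(S>80)&(V>80))):
        m[:175]=0;m[:,:220]=0;m[325:]=0;m[:,400:]=0; y,x=np.nonzero(m); out.append((nm,len(x),x.mean().round(1),y.mean().round(1)))
    return out
print(vials(cv2.imread("pics/top0.png"))); print(vials(cv2.imread("pics/d_top.png")))
E
```

```text
time: 6.3
position: [0.4906, 0.1718, 0.0149]
tool_rot: [-3.132, 0.224, -0.006]
ft_force: [3.3, 1.2, 3.4]
grip_width: 1.0
time: 6.8
position: [0.4876, 0.1706, 0.054]
tool_rot: [3.133, -0.223, -0.004]
ft_force: [-0.4, 0.0, -0.4]
grip_width: 1.0
time: 7.3
position: [0.4617, 0.043, 0.1776]
tool_rot: [3.133, -0.22, 0.009]
ft_force: [1.0, -1.6, 0.7]
grip_width: 0.999
time: 7.8
position: [0.4314, -0.1533, 0.175]
tool_rot: [3.13, -0.239, 0.001]
ft_force: [-0.3, -0.1, 0.0]
grip_width: 0.999
t 7.8 world [ 0.4314 -0.1533  0.175 ] nest [-112.4 -275.6  175. ] yaw err deg -0.55 tilt [ 0.    -0.003] F nest [-0.3 -0.2  0. ] grip 1.0
[('yel', 8, np.float64(344.5), np.float64(284.1)), ('red', 198, np.float64(343.5), np.float64(286.2)), ('grn', 562, np.float64(284.0), np.float64(197.9))]
[('yel', 8, np.float64(344.8), np.float64(284.1)), ('red', 199, np.float64(343.6), np.float64(286.2)), ('grn', 562, np.float64(284.0), np.float64(197.9))]
```

View pics/a4.png

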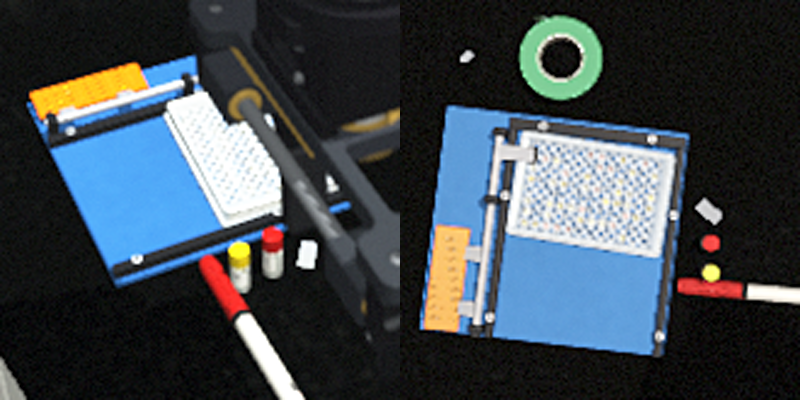

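Run:
```python
from h import *
im=cv2.imread("pics/d_top.png").astype(int)
# brightness profile along nest x at plate-top height, several y
for y in(-50,-20,10,35):
    xs=np.arange(-105,14,1.); P=n2w([[x,y,20] for x in xs]); u=proj("top",P).astype(np.float32)
    v=cv2.remap(im.astype(np.float32),u[:,0].copy(),u[:,1].copy(),cv2.INTER_LINEAR)[:,0]
    red=v[:,2]; a=np.nonzero(red>110)[0]; print(y,"white from",xs[a[0]],"to",xs[a[-1]], "beyond:",[tuple(int(k) for k in q) for q in v[a[-1]:a[-1]+7:2]])
```

```text
-50 white from -92.0 to 8.0 beyond: [(136, 132, 129), (215, 148, 93), (170, 113, 63)]
-20 white from -90.0 to -3.0 beyond: [(189, 152, 120), (119, 85, 59), (76, 68, 67), (77, 77, 80)]
10 white from -89.0 to -2.0 beyond: [(162, 153, 145), (81, 76, 74), (72, 70, 72), (77, 76, 78)]
35 white from -88.0 to -1.0 beyond: [(167, 161, 154), (83, 80, 79), (68, 68, 69), (74, 74, 76)]
```

The profile suggests the -y side lags by a few mm. I'll take a close zoom.

Run:
```python
from h import *
im=cv2.imread("pics/d_top.png")
cv2.imwrite("pics/e.png",cv2.resize(im[218:288,258:340],None,fx=8,fy=8,interpolation=cv2.INTER_LANCZOS4))
```

```text
(no output)
```

View pics/e.png

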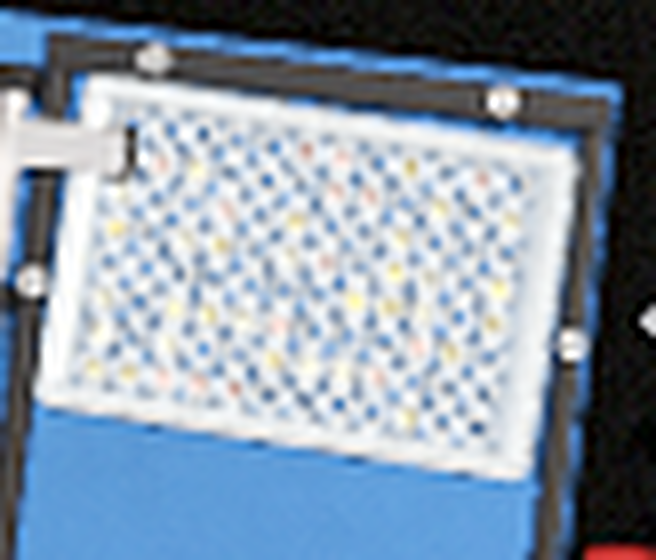

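The zoom shows that the plate isn't square. Its front touches the stop at the +y end (85,78), but there's a gap of a few mm at the -y end (575,150). I'll mend it by pressing the bar again and pushing more towards -y, sliding that way to square the plate up.

```bash
python3 -m creep '[[[1,0,-48,0,0,0,0.002],[1,0,-96,0,0,0,0.002],[1,0,-144,0,0,0,0.002],[1,0,-192,0,0,0,0.002],[1,0,-240,0,0,0,0.002]]]'; python3 -m creep '[[[1,0,-40,0,0,0,0],[1,0,-80,10,0,0,0],[1,0,-80,50,0,0,0],[1,0,-80,90,0,0,0],[1,0,-80,110,0,0,0]]]'; python3 -m creep '[[[1,0,0,0,0,0,0],[1,0,0,0,0,0,0]]]'; python3 go.py -108 50 40
```

```text
time: 8.4
position: [0.4667, 0.0953, 0.175]
tool_rot: [3.133, -0.221, 0.002]
ft_force: [1.0, 0.4, -0.1]
grip_width: 1.002
time: 8.9
position: [0.4759, 0.1723, 0.0617]
tool_rot: [3.133, -0.219, -0.006]
ft_force: [-0.2, -1.5, -0.1]
grip_width: 0.996
time: 9.1
position: [0.4786, 0.172, 0.065]
tool_rot: [-3.133, 0.223, -0.001]
ft_force: [0.9, 0.0, 0.5]
grip_width: 1.001
t 9.1 world [0.4786 0.172  0.065 ] nest [-112.1   53.1   65. ] yaw err deg 0.07 tilt [0.    0.001] F nest [0.9 0.1 0.5] grip 1.0
tool shift mm [ 4.1  3.1 25. ]
```

```bash
python3 -m creep '[[[1,2,3,15,0,0,0],[1,2,3,28,0,0,0],[1,2,3,36,0,0,0],[1,2,3,40,0,0,0],[1,2,3,43,0,0,0]]]'; python3 -m creep '[[[1,0,0,3,0,0,0],[1,0,0,5,0,0,0],[1,0,0,7,0,0,0],[1,0,0,7.5,0,0,0],[1,0,0,7.5,0,0,0]]]';  python3 go.py -108 50 14
```

```text
time: 9.6
position: [0.4801, 0.1672, 0.0205]
tool_rot: [3.133, -0.226, -0.001]
ft_force: [1.2, -0.1, -0.5]
grip_width: 1.004
time: 10.1
position: [0.4812, 0.1676, 0.0146]
tool_rot: [-3.133, 0.226, -0.002]
ft_force: [-2.3, -0.9, 7.8]
grip_width: 0.996
t 10.1 world [0.4812 0.1676 0.0146] nest [-109.    49.1   14.6] yaw err deg -0.06 tilt [0.002 0.   ] F nest [-2.1 -1.2  7.8] grip 1.0
tool shift mm [ 1.  -0.9  0.6]
```

```bash
python3 -m creep '[[[1,3,0,0,0,0,0],[1,6,0,0,0,0,0],[1,8,0,0,0,0,0],[1,10,0,0,0,0,0]]]'; python3 go.py; python3 -m creep '[[[1,1.5,1.5,0,0,0,0],[1,3,3,0,0,0,0],[1,4,4,0,0,0,0]]]'; python3 go.py; python3 -m creep '[[[1,1,0,0,0,0,0],[1,2,0,0,0,0,0],[1,3,0,0,0,0,0]]]'; python3 go.py
```

```text
time: 10.5
position: [0.4889, 0.1673, 0.0143]
tool_rot: [-3.133, 0.224, 0.003]
ft_force: [-5.6, 2.0, 9.4]
grip_width: 1.002
t 10.5 world [0.4889 0.1673 0.0143] nest [-101.2   49.9   14.3] yaw err deg 0.04 tilt [-0.002  0.001] F nest [-5.9  1.2  9.4] grip 1.0
time: 10.8
position: [0.4923, 0.1651, 0.0144]
tool_rot: [-3.129, 0.223, 0.003]
ft_force: [-5.2, 6.4, 5.9]
grip_width: 0.999
t 10.8 world [0.4923 0.1651 0.0144] nest [-97.6  48.2  14.4] yaw err deg 0.05 tilt [-0.001  0.004] F nest [-6.1  5.5  5.9] grip 1.0
time: 11.1
position: [0.4936, 0.1649, 0.0142]
tool_rot: [-3.13, 0.223, 0.008]
ft_force: [-12.1, 6.1, 11.6]
grip_width: 0.999
t 11.1 world [0.4936 0.1649 0.0142] nest [-96.2  48.1  14.2] yaw err deg 0.07 tilt [-0.005  0.004] F nest [-12.8   4.3  11.6] grip 1.0
```

```bash
python3 -m creep '[[[1,1.5,0,0,0,0,0],[1,3,0,0,0,0,0],[1,3,0,0,0,0,0]]]'; python3 go.py
python3 - <<'E'
from h import *
im=ctrl.get_image("top")[:,:,::-1]; cv2.imwrite("pics/f_top.png",im)
cv2.imwrite("pics/f.png",cv2.resize(im[218:288,258:340],None,fx=8,fy=8,interpolation=cv2.INTER_LANCZOS4))
E
```

```text
time: 11.4
position: [0.4937, 0.1649, 0.0141]
tool_rot: [-3.132, 0.222, 0.016]
ft_force: [-17.2, 4.7, 18.1]
grip_width: 0.997
t 11.4 world [0.4937 0.1649 0.0141] nest [-96.1  48.2  14.1] yaw err deg 0.08 tilt [-0.01   0.003] F nest [-17.7   2.2  18.1] grip 1.0
```

View pics/f.png

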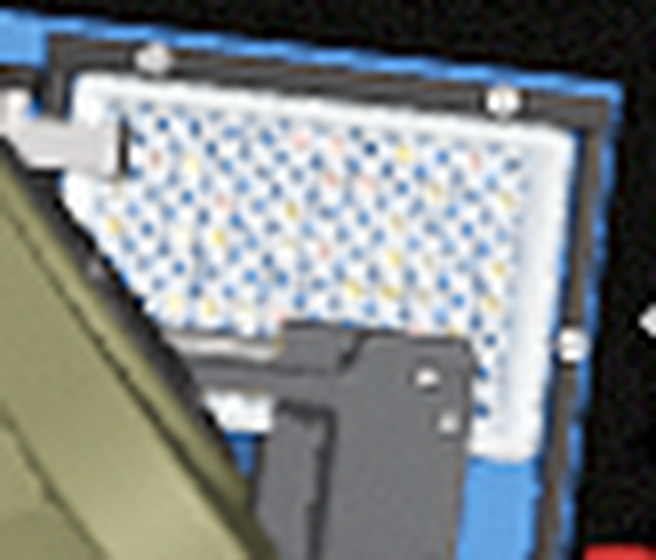

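The plate is now square and flush with the stop along its whole front edge, from (75,75) to (575,130). I'll release again.

```bash
python3 -m creep '[[[1,-4,0,0,0,0,0],[1,-8,0,0,0,0,0],[1,-12,0,0,0,0,0],[1,-12,0,0,0,0,0]]]'; python3 go.py; python3 -m creep '[[[1,0,0,-4,0,0,0],[1,0,0,-8,0,0,0],[1,0,0,-14,0,0,0],[1,0,0,-24,0,0,0],[1,0,0,-40,0,0,0]]]'; python3 -m creep '[[[1,-10,0,-40,0,0,0],[1,-10,0,-80,0,0,0],[1,-10,40,-110,0,0,0],[1,-10,85,-120,0,0,0],[1,-10,130,-120,0,0,0]]]';python3 -m creep '[[[1,0,48,0,0,0,0],[1,0,96,0,0,0,0],[1,0,144,0,0,0,0],[1,0,192,0,0,0,0],[1,10,240,0,0,0,0]]]'; python3 -m creep '[[[1,10,48,0,0,0,0],[1,20,96,0,0,0,0],[1,30,144,0,0,0,0],[1,40,192,0,0,0,0],[1,40,192,0,0,0,0]]]'; python3 go.py
python3 - <<'E'
from h import *
t=ctrl.get_image("top")[:,:,::-1]; s=ctrl.get_image("scene")[:,:,::-1]; cv2.imwrite("pics/g_top.png",t); cv2.imwrite("pics/g_scene.png",s)
cv2.imwrite("pics/g.png",np.hstack([cv2.resize(s[195:315,220:390],(400,400*120//170)),cv2.resize(t[212:292,250:363],(400,282),interpolation=cv2.INTER_CUBIC)]))
im=t.astype(np.float32)
for y in(-50,-20,10,35):
    xs=np.arange(-105,5,1.); u=proj("top",n2w([[x,y,20] for x in xs])).astype(np.float32)
    v=cv2.remap(im,u[:,0].copy(),u[:,1].copy(),cv2.INTER_LINEAR)[:,0]
    a=np.nonzero(v[:,2]>110)[0]; print(y,xs[a[0]],xs[a[-1]])
a,b=[cv2.imread(f"pics/{k}.png").astype(int) for k in("top0","g_top")]
d=np.abs(a-b).max(2)>60; d=d[170:325,180:420]; y,x=np.nonzero(d); print("right/above-of-nest changed px:",(d[:,158:]).sum(), d[:42].sum())
E
```

```text
time: 11.85
position: [0.4912, 0.1653, 0.016]
tool_rot: [-3.128, 0.225, -0.012]
ft_force: [3.6, 3.9, 5.0]
grip_width: 1.001
t 11.85 world [0.4912 0.1653 0.016 ] nest [-98.7  48.2  16. ] yaw err deg -0.03 tilt [0.008 0.005] F nest [3.  4.4 5. ] grip 1.0
time: 12.35
position: [0.4868, 0.1616, 0.0537]
tool_rot: [3.133, -0.226, -0.003]
ft_force: [-0.0, 0.0, -0.2]
grip_width: 1.001
time: 12.85
position: [0.4604, 0.0341, 0.1771]
tool_rot: [3.133, -0.223, 0.01]
ft_force: [1.5, -0.3, -0.4]
grip_width: 1.002
time: 13.35
position: [0.4335, -0.2059, 0.1751]
tool_rot: [3.132, -0.226, 0.002]
ft_force: [0.3, 0.7, 0.6]
grip_width: 1.0
time: 13.85
position: [0.4437, -0.4079, 0.1737]
tool_rot: [3.129, -0.241, -0.0]
ft_force: [-0.6, 0.4, -0.7]
grip_width: 1.002
t 13.85 world [ 0.4437 -0.4079  0.1737] nest [ -64.  -525.9  173.7] yaw err deg -0.62 tilt [-0.    -0.003] F nest [-0.6  0.3 -0.7] grip 1.0
-50 -86.0 4.0
-20 -87.0 0.0
10 -87.0 0.0
35 -87.0 0.0
right/above-of-nest changed px: 0 0
```

View pics/g.png

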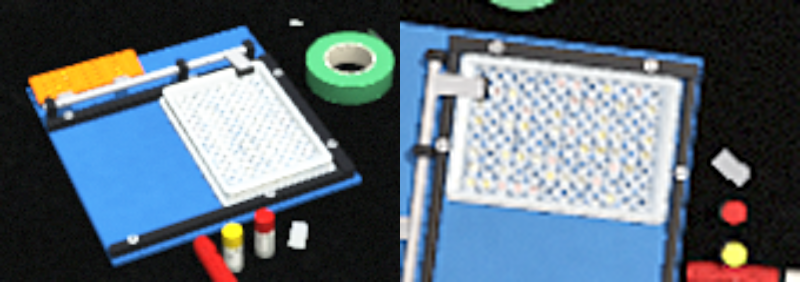

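The plate is home (x -87 to 0 at y -20 to 35) and square, and the jaw rests on it. The bystanders haven't moved.

```bash
python3 -c "
from bench import ctrl; print(ctrl.close_job())"
```

```text
the job is handed in; nothing more can be done
None
```

The plate is loaded in its nest, fully home against the end stop with the clip shut on it, and the job is handed in. The robot's clock stood at about 14 s when I finished.

One fingertip held the thumb bar down at about 14 mm while the other pushed the plate under the open jaw to the stop.

- **First try:** this left the plate skewed by about 2.5°, with a gap of a few mm at the stop on its -y side. I only noticed after I had let go of the bar.
- **Mend:** I pressed the bar again, pushed the plate square from a little further towards -y, then let go and moved clear. So the clip shut on the plate twice, the first time while it was not yet fully home.

**Last checks:**
- **Plate:** in the top view its front edge reads x = 0 mm and its rear edge -87 mm, against -86 mm ideal. That held along three of the four lines I checked. On the fourth, at y = -50 mm, the rear reads -86 mm but the front reading of +4 mm is not usable; it probably picked up a screw head on the stop.
- **Clip:** the jaw rests on the plate and the thumb bar has sprung back up. I judged this from the pictures, as the clip's angle was not measured.
- **Bystanders:** no pixels changed around the vials, marker or tape roll in the top view.
- **Forces:** the wrist readings after each move stayed under about 30 N, and the robot is touching nothing.

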